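# Espresso from behind the honey jars

### The arm

A 7-joint arm with a two-finger parallel gripper is mounted at the origin on a cart in front of the work surface, level with it; the furniture and walls round the work are solid. World frame = base frame: x ahead of the robot, y to its left, z up, the work surface at z = 0. Lengths are in m, angles in rad, forces in N, time in s.
With the tool pointing down it reaches from about 0.425 to 0.925 m from the base axis. Payload 6.8 kg.
Tool frame: the origin (TCP) lies where the fingers leave the gripper's body, on its centre line; the fingertips stand 73 mm ahead of it and the grasp point (between the pads) lies 54 mm ahead of it; z points along the fingers, y is the line along which they close (so a half turn about z gives the same grasp; the last joint's range is limited). The gripper opens to 85 mm and grips with 20 to 120 N. Pads are 22 mm wide; open, the fingers measure 114 mm over their backs; the gripper's body (76 mm by 85 mm) begins 54 mm behind the grasp point. The pads swing forward as they close: fully open they stand 13 mm farther back than shut.
Start: joints at [-1.324, 0.477, 0.022, 1.555, -0.011, 1.109, -0.083], TCP at [0.234, 0.633, 0.304] pointing down, gripper open.
Joint ranges: [-2.96, 2.96], [-0.34, 2.1], [-1.41, 1.46], [0.24, 2.44], [-1.37, 4.51], [0.17, 1.92], [-2.96, 2.96]. Speed limits (rad/s): [2.39, 2.39, 3.14, 3.14, 3.14, 3.14, 3.14].

### API

Orientations are given as a rotation vector (axis times angle).
In Python, from bench import r gives the robot as it stands.
- The arm moves only by the shell command python3 drive.py [OPENING] [FORCE], which reads ROWS from standard input. ROWS is a JSON object whose key "offsets" holds a list of rows, 1 to 5 of them, each of 6 numbers: dx, dy, dz in m, then a rotation vector rx, ry, rz in rad; each row is the pose to reach, as a shift and turn from the pose commanded when the command began, along the tool's axes at that moment; what a row does not reach only later rows make up. A row lasts 1/10 s, in which the tool goes at most 0.05 m and 0.15 rad, less where a joint would pass 70% of its speed; a pose out of reach is approached as far as the arm can. OPENING is the finger opening in m, set as the command begins (- or left out keeps the last). The fingers move at their own pace and stop on an object; FORCE is the grip in N (left out, the last holds). Time passes only in rows, so rows that do not move let the fingers close. It prints the time, the measured TCP pose, the force, the opening and the grip force at its end. Input that does not fit is refused with a message, and nothing moves.
- r.get_obs(): the state, without advancing time (a new reading comes with each control period).
- r.grab_frame(name): name is "side" or "top"; returns (picture, depth): 480x640x3 uint8, blue, green, red; 480x640 float32, m along the optical axis (not along the pixel's ray), 0 where there is no reading.
- r.camera_info(name): a dict with "camera_matrix" (3x3 intrinsics, pixels), "k1" (the pictures are not rectified: a ray, as slopes to the right and down, at radius r is drawn at 1 + k1 r^2 times it, then the intrinsics apply), "R" (3x3) and "t" (3): a world point X has camera coordinates R X + t. Camera axes: x right, y down, z forward; pixel columns grow to the right and rows downward; lengths in m; the calibration is good to about 2 mm. A picture is of the moment at which its call begins. camera_info takes no time and is no camera call.
- r.hand_in(): hands the job in; it is judged then, once.
The state is a dict: "clock": time; "joints": joint angles; "qvel": joint speeds; "tau": joint torques, N m; "tcp_pos": TCP position; "orientation": TCP orientation; "contact_force": force on the tool from outside, world axes, zero at the start; "moment": the same for the moment, N m; "grip_width": finger opening in m; "gripper_force": force on a finger pad.
Only numpy, scipy, OpenCV 4.12 (cv2) and the standard library are available. Lean on these libraries where they do the work, as an engineer would, in place of code of your own. Each camera call takes 0.05 s, during which the arm holds its last target. There are 200 camera calls.

### The job

An espresso is boxed in behind two honey jars on the wooden display board. First move both jars out of the way onto the black tray, then stand the cup in the middle of the white saucer, and only then put each jar back on the board exactly where it stood. Keep everything upright, do not spill the coffee, and leave the cocoa shaker alone.

Things in the scene. Friction and masses are not known exactly. Their poses are not given: they have to be found in the camera images.
- honey_tan: honey jar with a tan (light wood coloured) lid and amber glass, 69 mm diameter up to 100 mm, lid 62 mm diameter from 100 to 115 mm, about 0.5 kg, loose. Origin: centre of its underside, z up. It starts on one of the two front rings of the board, left or right; that place is where it must return to.
- honey_black: honey jar with a black lid, dark amber body; same size and weight as the tan-lidded one: 69 mm diameter, 115 mm high, lid 62 mm. Origin: centre of its underside, z up. It starts on the other front ring of the board, its centre 108 mm from the first jar's.
- cup: white espresso cup of coffee, 58 mm high, 0.15 kg, loose. Bowl 64 mm in diameter over the upper half (height 30 to 58 mm), 48 mm at the foot. Origin at underside height; the bowl's axis lies 8.5 mm from it along its own +y, the handle points to own -y and ends 41 mm from the origin. Grasp across its own x. It starts behind the jars, about 7 mm from each, handle away from the robot.
- cup_bowl (a point): point on the axis of the cup's round bowl, at the height of its underside; axes as the cup's.
- saucer: white round saucer, 118 mm diameter, 16 mm high, fixed in place. Origin: centre of its underside. A cup placed on it rests with its underside about 16 mm above this origin.
- tray: black flat clearing tray, 108 mm (its own x) by 200 mm (its own y), 8 mm thick, flat top, with a small steel grip at either end; fixed in place. Origin: centre of its underside. There is room for both jars side by side along its y, e.g. 50 mm to either side of the centre.
- board: wooden display board, 170 mm (own x, away from the robot) by 250 mm (own y), 12 mm thick, flat top, fixed in place, with two inlaid rings in front (at own x -37 mm, y +54 and -54 mm) on which the jars stand and one behind (x 15 mm, y 0) for the cup. Origin: centre of its underside.
- cocoa_shaker: brushed-steel cocoa shaker with a domed top, 50 mm diameter, 92 mm high, loose; a bystander, not to be moved. Origin: centre of its underside.

How it is judged:
By the outcome, as a careful person would: the job done as asked, in the order asked, and still so for the second after the job is handed in, with the robot touching nothing.
It also fails if it takes over 125 s, if anything falls off the work surface, if the arm or the gripper's body presses on something with over 40 N, if the wrist force passes 120 N, or if a joint passes its speed limit or range.

## Working session

There is one attempt and no reset: what is moved stays moved. The work goes in short steps, Python scripts to look and compute and a shell command to move; the robot and the scene stay as the last step left them, time stands still between calls to the robot, and variables do not carry over. Pictures are saved under pics/ and viewed, at most 14 in all, crops included, and the job is handed in when it is done.

```bash
ls; mkdir -p pics
cat > h.py <<'E'
import numpy as np, cv2
from bench import r
from scipy.spatial.transform import Rotation as R
def snap(n,fn=None):
    im,d=r.grab_frame(n)
    if fn: cv2.imwrite('pics/'+fn,im)
    return im,d
def ray(n,uv,z):
    c=r.camera_info(n);K=np.array(c['camera_matrix'],float)
    D=np.array([c['k1'],0,0,0,0],float)
    p=cv2.undistortPointsIter(np.array(uv,float).reshape(-1,1,2),K,D,None,None,(3,50,1e-10)).reshape(-1,2)
    Rm=np.array(c['R']);t=np.array(c['t'])
    o=-Rm.T@t; d=np.c_[p,np.ones(len(p))]@Rm
    return o+d*((z-o[2])/d[:,2])[:,None]
def proj(n,X):
    c=r.camera_info(n);K=np.array(c['camera_matrix'],float)
    return cv2.projectPoints(np.array(X,float).reshape(-1,1,3),cv2.Rodrigues(np.array(c['R']))[0],np.array(c['t'],float),K,np.array([c['k1'],0,0,0,0],float))[0].reshape(-1,2)
def goto(P,yaw=None):
    """print tool-frame shift to world TCP P"""
    o=r.get_obs();T=R.from_rotvec(o['orientation'])
    print('shift',np.round(T.inv().apply(np.array(P)-o['tcp_pos']),4),'tcp',np.round(o['tcp_pos'],4))
E
python3 - <<'E'
from h import *
for n in('side','top'):
    im,d=snap(n,n+'0.png'); c=r.camera_info(n); print(n,c['k1'],np.round(-np.array(c['R']).T@np.array(c['t']),3))
o=r.get_obs(); print(o); print(R.from_rotvec(o['orientation']).as_matrix().round(3))
E
```

```text
bench.py
drive.py
pics
side -0.11305649603855715 [1.447 0.17  0.983]
top -0.10913292086779976 [0.406 0.013 1.191]
{'clock': 0.1, 'joints': array([-1.32411256,  0.47774884,  0.02235812,  1.55631113, -0.01150918,
        1.10932093, -0.08310299]), 'qvel': array([ 3.98365729e-04, -2.68645764e-03,  7.44460838e-04, -2.92259166e-03,
       -1.02547073e-03,  7.34582199e-05,  1.35513989e-03]), 'tau': array([ 4.51961954e-03, -5.97768152e+01,  1.61371529e+00, -2.81957120e+01,
        1.28348460e-02,  5.11742604e-03,  1.97153338e-05]), 'tcp_pos': array([0.23435479, 0.6325831 , 0.30301959]), 'orientation': array([-5.54344550e-01, -3.09212034e+00,  2.59290971e-03]), 'contact_force': array([0.22344185, 0.12511266, 0.16979204]), 'moment': array([-0.02607175, -0.03243583, -0.01060866]), 'gripper_force': 0.0, 'grip_width': 0.0852988413605083}
[[-0.938  0.347 -0.   ]
 [ 0.347  0.938 -0.002]
 [-0.    -0.002 -1.   ]]
```

View pics/side0.png

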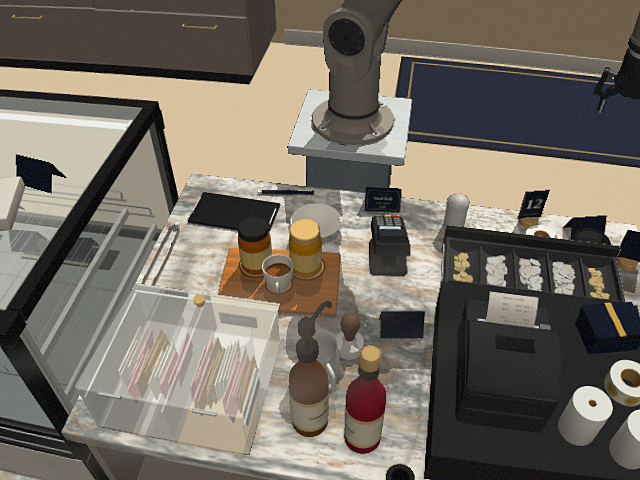

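View pics/top0.png

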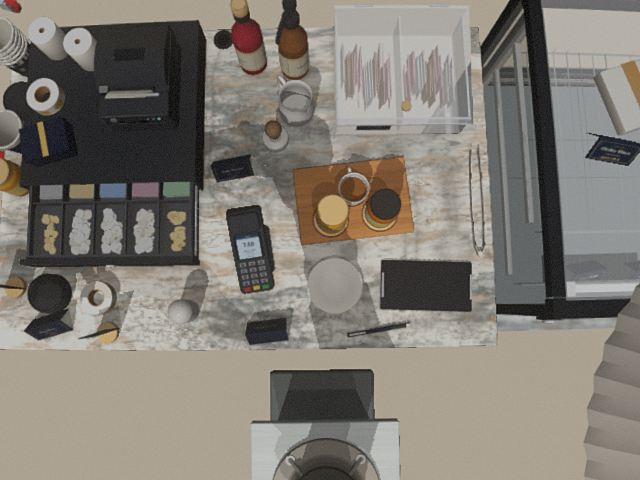

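The side view shows the tan jar at (305,248), black jar at (255,248), cup at (277,272), saucer at (316,220) and tray at (235,212). In the top view the tan lid is at (332,212), black lid at (383,205), cup at (353,188), saucer at (335,285), tray at (426,286) and shaker at (180,310). In the top view, up is +x and left is +y.

```bash
cat >> h.py <<'E'
def pts(n,d):
    """world point of every pixel from depth"""
    v,u=np.mgrid[0:480,0:640]; uv=np.c_[u.ravel(),v.ravel()]
    c=r.camera_info(n);K=np.array(c['camera_matrix'],float)
    p=cv2.undistortPointsIter(uv.astype(float).reshape(-1,1,2),K,np.array([c['k1'],0,0,0,0],float),None,None,(3,50,1e-10)).reshape(-1,2)
    X=(np.c_[p,np.ones(len(p))]*d.reshape(-1,1)-np.array(c['t']))@np.array(c['R'])
    X[d.ravel()==0]=np.nan
    return X.reshape(480,640,3)
def biggest(m):
    cs=cv2.findContours(m.astype(np.uint8),cv2.RETR_EXTERNAL,cv2.CHAIN_APPROX_NONE)[0]
    return max(cs,key=cv2.contourArea)
def win(m,x0,y0,x1,y1):
    o=np.zeros_like(m); o[y0:y1,x0:x1]=m[y0:y1,x0:x1]; return o
def circ(n,cnt,z):
    """circle fit on plane z: centre, diameter"""
    P=ray(n,cnt.reshape(-1,2),z)[:,:2]
    e=cv2.fitEllipse(P.astype(np.float32)*1000); return np.round(np.r_[e[0],e[1]],1)
E
python3 - <<'E'
from h import *
im,d=snap('top');X=pts('top',d);Z=X[...,2]
for nm,b in dict(table=(290,80,300,90),board=(310,170,320,180),tan=(326,206,338,218),blk=(377,199,389,211),tray=(400,270,440,300),sauc=(325,275,345,295),cup=(345,182,361,196),shak=(170,300,190,320),reader=(230,210,265,285),sign=(250,320,285,342)).items():
    q=X[b[1]:b[3],b[0]:b[2]].reshape(-1,3); print(nm,np.nanmedian(q,0).round(4),np.nanmax(q[:,2]).round(3),np.nanstd(q[:,2]).round(4))
hsv=cv2.cvtColor(im,cv2.COLOR_BGR2HSV)
for p in [(332,212),(383,205),(300,175),(335,285),(426,286),(353,175),(353,188),(310,220)]: print(p,hsv[p[1],p[0]],Z[p[1],p[0]].round(3))
print('lidT',circ('top',biggest(win((Z>.115)&(Z<.14),300,180,358,245)),.127))
print('lidB',circ('top',biggest(win((Z>.115)&(Z<.14),358,180,420,240)),.127))
print('cup',circ('top',biggest(win((Z>.055)&(Z<.09),335,150,375,210)),.070))
print('sauc',circ('top',biggest(win((Z>.007)&(Z<.04),300,250,372,320)),.016))
t=biggest(win(Z>.004,375,245,480,320));P=ray('top',t.reshape(-1,2),.008);print('tray',cv2.minAreaRect((P[:,:2]*1000).astype(np.float32)))
t=biggest(win(Z>.006,285,145,425,248));P=ray('top',t.reshape(-1,2),.012);print('board',cv2.minAreaRect((P[:,:2]*1000).astype(np.float32)))
c=cv2.resize(im[140:350,280:490],None,fx=2.8,fy=2.8,interpolation=cv2.INTER_CUBIC);cv2.imwrite('pics/crop.png',c)
E
```

```text
table [0.8734 0.0521 0.0712] 0.094 0.0207
board [0.6868 0.0118 0.0118] 0.018 0.0023
tan [ 0.5842 -0.0205  0.1264] 0.133 0.002
blk [ 0.5968 -0.1217  0.1264] 0.133 0.0018
tray [ 0.441  -0.212   0.0073] 0.015 0.0023
sauc [ 0.4438 -0.0285  0.0057] 0.014 0.0023
cup [ 0.6467 -0.0689  0.0458] 0.051 0.0021
shak [0.3945 0.2884 0.0873] 0.096 0.0147
reader [0.5205 0.1509 0.0851] 0.133 0.0341
sign [0.3492 0.1169 0.0289] 0.057 0.0163
(332, 212) [ 20 107 190] 0.124
(383, 205) [30 36 56] 0.125
(300, 175) [ 14 152 119] 0.011
(335, 285) [ 24  23 155] 0.004
(426, 286) [ 6 24 53] 0.009
(353, 175) [ 21  22 166] 0.055
(353, 188) [ 12 143  91] 0.045
(310, 220) [ 13 145 120] 0.011
lidT [587.4 -22.8  59.4  61. ]
lidB [ 598.1 -127.3   58.3   61.2]
cup [645.2 -69.4  61.8  70.2]
sauc [442.8 -27.9 116.3 116.8]
tray ((438.5699768066406, -225.59434509277344), (198.51258850097656, 108.25318145751953), 87.54862213134766)
board ((628.5880737304688, -70.9874267578125), (170.85215759277344, 247.9683837890625), 5.873503684997559)
```

View pics/crop.png

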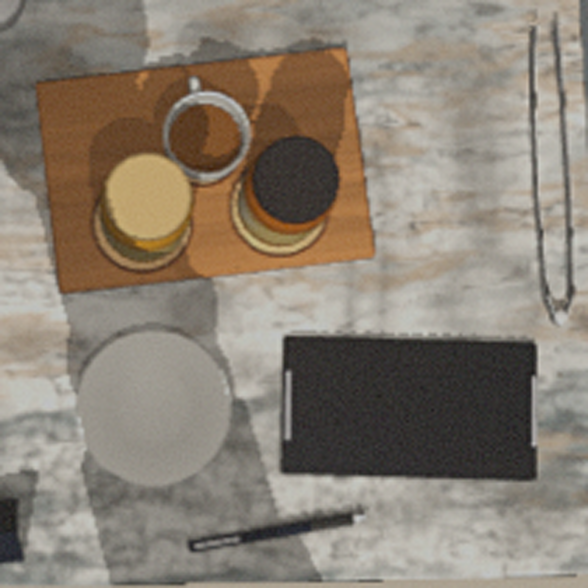

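The crop shows the cup bowl centre at (207,137) with its handle at (193,85). Both lids are on the rings, and the saucer and tray are clear. I'll refine the measurements with the side camera and find the handle direction.

Run:
```python
from h import *
im,d=snap('side');X=pts('side',d);Z=X[...,2]
print('lidT',circ('side',biggest(win((Z>.118)&(Z<.14),285,210,330,255)),.127))
print('lidB',circ('side',biggest(win((Z>.118)&(Z<.14),230,205,278,250)),.127))
print('cup',circ('side',biggest(win((Z>.062)&(Z<.085),255,250,300,285)),.070))
print('sauc',circ('side',biggest(win((Z>.008)&(Z<.04),286,200,346,243)),.016))
im2,d2=snap('top');hsv=cv2.cvtColor(im2,cv2.COLOR_BGR2HSV)
w=win((hsv[...,1]<70)&(hsv[...,2]>90),330,160,372,212)
P=ray('top',biggest(w).reshape(-1,2),.07)[:,:2]*1000
print('white cup',P.min(0).round(1),P.max(0).round(1),'handle tip',P[P[:,0].argmax()].round(1))
P2=P[P[:,0]<672];print(np.round(cv2.fitEllipse(P2.astype(np.float32))[:2],1), np.round(cv2.minEnclosingCircle(P2.astype(np.float32))[0],1))
m=win((hsv[...,2]>120)&(hsv[...,1]>60),310,190,352,226);print('tan col',circ('top',biggest(m),.127))
m=win((hsv[...,2]<85)&(hsv[...,1]<80),362,184,405,225);print('blk col',circ('top',biggest(m),.127))
c=proj('top',[[.234,.633,0],[.6,.3,.1]]);print(c)
T=R.from_rotvec(r.get_obs()['orientation'])
th=np.radians(5.87)
tgt=R.from_matrix(np.c_[[-np.cos(th),-np.sin(th),0],[-np.sin(th),np.cos(th),0],[0,0,-1]])
print('rot',(T.inv()*tgt).as_rotvec().round(4)); goto([.598,-.128,.30])
X=pts('top',d2);q=X[(X[...,1]>.0)&(X[...,0]<.6)];print('max z left',np.nanmax(q[:,2]))
```

```text
lidT [592.8 -19.8  61.   66.4]
lidB [ 603.3 -125.    60.6   67.7]
cup [638.7 -69.8  78.   88.7]
sauc [437.3 -24.6 103.3 108.3]
white cup [608.7 -99.9] [687.8 -36.8] handle tip [687.8 -58.8]
[[644.2 -69. ]
 [ 62.3  68.4]] [642.5 -69.1]
tan col [585.3 -26.8  59.   72.9]
blk col [ 598.5 -127.2   57.6   59.3]
[[ 37.06639336 382.55760504]
 [173.74483951 208.58612633]]
rot [-8.000e-04 -1.000e-04 -4.572e-01]
shift [-0.6052 -0.5871  0.004 ] tcp [0.2344 0.6328 0.3035]
max z left 0.13315545759633068
```

```bash
echo '{"offsets": [[-0.02, -0.02, 0, 0, 0, 0], [-0.05, -0.049, 0, 0, 0, 0], [-0.08, -0.078, 0, 0, 0, 0], [-0.115, -0.112, 0, 0, 0, 0], [-0.15, -0.146, 0, 0, 0, 0]]}' | python3 drive.py 0.085 40
echo '{"offsets": [[-0.03, -0.03, 0, 0, 0, 0], [-0.065, -0.063, 0, 0, 0, 0], [-0.10, -0.097, 0, 0, 0, 0], [-0.135, -0.131, 0, 0, 0, 0], [-0.17, -0.165, 0, 0, 0, 0]]}' | python3 drive.py
echo '{"offsets": [[-0.03, -0.03, 0, 0, 0, 0], [-0.065, -0.063, 0, 0, 0, 0], [-0.10, -0.097, 0, 0, 0, 0], [-0.135, -0.131, 0, 0, 0, 0], [-0.17, -0.165, 0, 0, 0, 0]]}' | python3 drive.py
echo '{"offsets": [[-0.03, -0.03, 0, 0, 0, 0], [-0.06, -0.06, 0, 0, 0, 0], [-0.09, -0.088, 0, 0, 0, 0], [-0.105, -0.102, 0, 0, 0, 0], [-0.115, -0.112, 0, 0, 0, 0]]}' | python3 drive.py
echo '{"offsets": [[0, 0, 0, 0, 0, -0.1], [0, 0, 0, 0, 0, -0.22], [0, 0, 0, 0, 0, -0.34], [0, 0, 0, 0, 0, -0.43], [0, 0, 0, 0, 0, -0.457]]}' | python3 drive.py
python3 -c "
from h import *
goto([.5979,-.1278,.146]);print(R.from_rotvec(r.get_obs()['orientation']).as_matrix().round(4))"
```

```text
clock: 0.75
tcp_pos: [0.3249, 0.4423, 0.3039]
orientation: [0.554, 3.092, 0.0]
contact_force: [1.4, 0.1, 0.1]
grip_width: 0.0852
gripper_force: 0.0
clock: 1.25
tcp_pos: [0.427, 0.2283, 0.3041]
orientation: [0.554, 3.092, 0.001]
contact_force: [0.5, 0.4, 0.1]
grip_width: 0.0848
gripper_force: 0.0
clock: 1.75
tcp_pos: [0.5291, 0.0146, 0.3042]
orientation: [0.554, 3.092, 0.001]
contact_force: [0.2, 0.5, 0.3]
grip_width: 0.0851
gripper_force: 0.0
clock: 2.25
tcp_pos: [0.5979, -0.1307, 0.3038]
orientation: [0.558, 3.092, -0.001]
contact_force: [-0.3, 1.3, 0.5]
grip_width: 0.0851
gripper_force: 0.0
clock: 2.75
tcp_pos: [0.5974, -0.1277, 0.3039]
orientation: [0.165, -3.137, -0.001]
contact_force: [0.3, 1.1, 0.4]
grip_width: 0.0846
gripper_force: 0.0
shift [-0.0005 -0.0003  0.1579] tcp [ 0.5974 -0.1277  0.3039]
[[-9.945e-01 -1.051e-01 -2.000e-04]
 [-1.051e-01  9.945e-01  8.000e-04]
 [ 1.000e-04  8.000e-04 -1.000e+00]]
```

```bash
echo '{"offsets": [[0, 0, 0.02, 0, 0, 0], [0, 0, 0.05, 0, 0, 0], [0, 0, 0.08, 0, 0, 0], [0, 0, 0.1, 0, 0, 0], [0, 0, 0.115, 0, 0, 0]]}' | python3 drive.py
echo '{"offsets": [[0, 0, 0.015, 0, 0, 0], [0, 0, 0.03, 0, 0, 0], [0, 0, 0.038, 0, 0, 0], [0, 0, 0.043, 0, 0, 0], [0, 0, 0.043, 0, 0, 0]]}' | python3 drive.py
echo '{"offsets": [[0, 0, 0, 0, 0, 0], [0, 0, 0, 0, 0, 0], [0, 0, 0, 0, 0, 0], [0, 0, 0, 0, 0, 0], [0, 0, 0, 0, 0, 0]]}' | python3 drive.py 0.04 50
echo '{"offsets": [[0, 0, 0, 0, 0, 0], [0, 0, 0, 0, 0, 0], [0, 0, 0, 0, 0, 0], [0, 0, 0, 0, 0, 0], [0, 0, 0, 0, 0, 0]]}' | python3 drive.py
```

```text
clock: 3.25
tcp_pos: [0.597, -0.1278, 0.1873]
orientation: [0.16, -3.136, -0.001]
contact_force: [0.7, 0.9, 0.5]
grip_width: 0.0848
gripper_force: 0.0
clock: 3.75
tcp_pos: [0.5974, -0.1286, 0.1455]
orientation: [0.16, -3.137, -0.0]
contact_force: [-0.1, -0.6, -0.4]
grip_width: 0.0849
gripper_force: 0.0
clock: 4.25
tcp_pos: [0.5982, -0.1281, 0.1471]
orientation: [-0.161, 3.136, 0.001]
contact_force: [-1.4, 2.6, 5.3]
grip_width: 0.0652
gripper_force: 55.3
clock: 4.75
tcp_pos: [0.5982, -0.1281, 0.1471]
orientation: [-0.161, 3.136, 0.001]
contact_force: [-1.8, 2.7, 4.7]
grip_width: 0.0651
gripper_force: 55.3
```

```bash
echo '{"offsets": [[0, 0, -0.003, 0, 0, 0], [0, 0, -0.008, 0, 0, 0], [0, 0, -0.015, 0, 0, 0], [0, 0, -0.022, 0, 0, 0], [0, 0, -0.03, 0, 0, 0]]}' | python3 drive.py
echo '{"offsets": [[0, 0, 0, 0, 0, 0], [0, 0, 0, 0, 0, 0]]}' | python3 drive.py
python3 - <<'E'
from h import *
im,d=snap('side','lift1.png');cv2.imwrite('pics/lift1c.png',cv2.resize(im[130:310,180:380],None,fx=3,fy=3))
goto([.4364,-.2775,.1775])
E
```

```text
clock: 5.25
tcp_pos: [0.5974, -0.1286, 0.1764]
orientation: [0.16, -3.137, 0.0]
contact_force: [0.0, 0.5, -6.0]
grip_width: 0.0649
gripper_force: 56.7
clock: 5.45
tcp_pos: [0.5976, -0.1286, 0.1762]
orientation: [-0.16, 3.137, 0.0]
contact_force: [0.5, 0.2, -6.6]
grip_width: 0.065
gripper_force: 56.8
shift [ 0.1753 -0.1318 -0.0017] tcp [ 0.5974 -0.1285  0.1758]
```

View pics/lift1c.png

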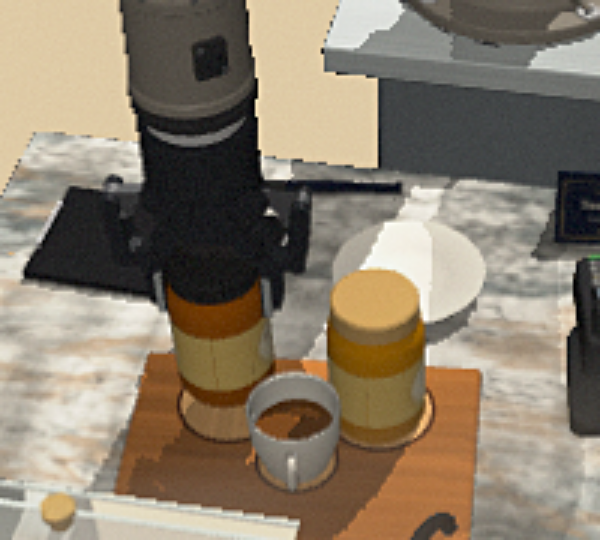

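The black-lidded jar hangs upright in the gripper (crop 225,350), and the cup and tan jar have not moved. I'll carry it to the tray.

```bash
echo '{"offsets": [[0.006, -0.0045, -0.004, 0, 0, 0], [0.021, -0.016, -0.008, 0, 0, 0], [0.042, -0.0315, -0.01, 0, 0, 0], [0.063, -0.0475, -0.01, 0, 0, 0], [0.084, -0.063, -0.01, 0, 0, 0]]}' | python3 drive.py
echo '{"offsets": [[0.021, -0.016, 0, 0, 0, 0], [0.042, -0.032, 0, 0, 0, 0], [0.063, -0.047, 0, 0, 0, 0], [0.08, -0.06, 0, 0, 0, 0], [0.0905, -0.068, 0, 0, 0, 0]]}' | python3 drive.py
echo '{"offsets": [[0.001, -0.0008, 0.003, 0, 0, 0], [0.001, -0.0008, 0.010, 0, 0, 0], [0.001, -0.0008, 0.02, 0, 0, 0], [0.001, -0.0008, 0.028, 0, 0, 0], [0.001, -0.0008, 0.035, 0, 0, 0]]}' | python3 drive.py
echo '{"offsets": [[0, 0, 0.004, 0, 0, 0], [0, 0, 0.007, 0, 0, 0], [0, 0, 0.008, 0, 0, 0], [0, 0, 0.008, 0, 0, 0]]}' | python3 drive.py
```

```text
clock: 6.0
tcp_pos: [0.518, -0.202, 0.1862]
orientation: [0.158, -3.137, 0.001]
contact_force: [0.1, 0.5, -6.5]
grip_width: 0.0649
gripper_force: 57.1
clock: 6.5
tcp_pos: [0.4341, -0.2791, 0.1862]
orientation: [0.154, -3.137, 0.001]
contact_force: [-0.1, -0.2, -6.0]
grip_width: 0.0647
gripper_force: 57.1
clock: 7.0
tcp_pos: [0.4367, -0.2767, 0.1496]
orientation: [0.163, -3.136, -0.001]
contact_force: [-0.3, -0.4, -6.2]
grip_width: 0.0648
gripper_force: 57.1
clock: 7.4
tcp_pos: [0.4366, -0.2774, 0.1432]
orientation: [-0.161, 3.137, 0.001]
contact_force: [-1.7, 2.4, -0.4]
grip_width: 0.065
gripper_force: 57.6
```

```bash
echo '{"offsets": [[0, 0, 0, 0, 0, 0], [0, 0, 0, 0, 0, 0], [0, 0, 0, 0, 0, 0], [0, 0, 0, 0, 0, 0]]}' | python3 drive.py 0.085
echo '{"offsets": [[0, 0, -0.01, 0, 0, 0], [0, 0, -0.03, 0, 0, 0], [0, 0, -0.06, 0, 0, 0], [0, 0, -0.08, 0, 0, 0], [0, 0, -0.09, 0, 0, 0]]}' | python3 drive.py
echo '{"offsets": [[0, 0, 0, 0, 0, 0]]}' | python3 drive.py
python3 -c "
from h import *
im,d=snap('top');X=pts('top',d);Z=X[...,2]
print('lidT',circ('top',biggest(win((Z>.115)&(Z<.14),300,180,358,245)),.127))
goto([.587,-.0204,.236])"
```

```text
clock: 7.8
tcp_pos: [0.4367, -0.2779, 0.1432]
orientation: [-0.16, 3.137, -0.001]
contact_force: [0.2, -0.5, -0.9]
grip_width: 0.0852
gripper_force: 0.0
clock: 8.3
tcp_pos: [0.4371, -0.2782, 0.2354]
orientation: [-0.16, 3.134, -0.002]
contact_force: [-0.5, 0.1, -0.9]
grip_width: 0.0851
gripper_force: 0.0
clock: 8.4
tcp_pos: [0.437, -0.278, 0.2344]
orientation: [-0.16, 3.135, -0.002]
contact_force: [-0.0, -0.6, -0.9]
grip_width: 0.0847
gripper_force: 0.0
lidT [587.4 -22.8  59.3  60.8]
shift [-0.176   0.2405 -0.0027] tcp [ 0.4365 -0.2776  0.2332]
```

```bash
echo '{"offsets": [[-0.01, 0.0137, 0, 0, 0, 0], [-0.035, 0.048, 0, 0, 0, 0], [-0.06, 0.082, 0, 0, 0, 0], [-0.085, 0.116, 0, 0, 0, 0], [-0.11, 0.15, 0, 0, 0, 0]]}' | python3 drive.py
echo '{"offsets": [[-0.025, 0.034, 0, 0, 0, 0], [-0.045, 0.062, 0, 0, 0, 0], [-0.06, 0.082, 0, 0, 0, 0], [-0.0655, 0.09, 0, 0, 0, 0], [-0.0655, 0.09, 0, 0, 0, 0]]}' | python3 drive.py
python3 -c "
from h import *
goto([.587,-.0204,.146])"
echo '{"offsets": [[0, 0, 0.015, 0, 0, 0], [0, 0, 0.04, 0, 0, 0], [0, 0, 0.06, 0, 0, 0], [0, 0, 0.077, 0, 0, 0], [0, 0, 0.087, 0, 0, 0]]}' | python3 drive.py
echo '{"offsets": [[0, 0, 0, 0, 0, 0]]}' | python3 drive.py
echo '{"offsets": [[0, 0, 0, 0, 0, 0], [0, 0, 0, 0, 0, 0], [0, 0, 0, 0, 0, 0], [0, 0, 0, 0, 0, 0], [0, 0, 0, 0, 0, 0]]}' | python3 drive.py 0.04 50
echo '{"offsets": [[0, 0, 0, 0, 0, 0], [0, 0, 0, 0, 0, 0], [0, 0, 0, 0, 0, 0]]}' | python3 drive.py
echo '{"offsets": [[0, 0, -0.003, 0, 0, 0], [0, 0, -0.01, 0, 0, 0], [0, 0, -0.02, 0, 0, 0], [0, 0, -0.032, 0, 0, 0], [0, 0, -0.04, 0, 0, 0]]}' | python3 drive.py
echo '{"offsets": [[0, 0, 0, 0, 0, 0]]}' | python3 drive.py
python3 -c "
from h import *
goto([.4408,-.1735,.186])"
```

```text
clock: 8.95
tcp_pos: [0.5305, -0.1155, 0.2315]
orientation: [0.16, -3.135, -0.001]
contact_force: [0.6, 0.1, -0.1]
grip_width: 0.0849
gripper_force: 0.0
clock: 9.45
tcp_pos: [0.5863, -0.0199, 0.2316]
orientation: [0.164, -3.135, -0.0]
contact_force: [0.1, 0.0, -0.7]
grip_width: 0.085
gripper_force: 0.0
shift [-0.0008 -0.0006  0.0856] tcp [ 0.5863 -0.0199  0.2316]
clock: 9.95
tcp_pos: [0.5845, -0.0232, 0.1435]
orientation: [0.156, -3.134, 0.001]
contact_force: [-1.0, -0.1, -0.3]
grip_width: 0.0851
gripper_force: 0.0
clock: 10.05
tcp_pos: [0.5848, -0.0225, 0.144]
orientation: [0.157, -3.134, 0.001]
contact_force: [-0.4, 0.2, -0.4]
grip_width: 0.085
gripper_force: 0.0
clock: 10.55
tcp_pos: [0.5868, -0.0213, 0.147]
orientation: [-0.16, 3.136, -0.0]
contact_force: [-2.6, -0.7, 6.1]
grip_width: 0.0655
gripper_force: 56.2
clock: 10.85
tcp_pos: [0.5868, -0.0213, 0.147]
orientation: [-0.16, 3.136, -0.0]
contact_force: [-3.4, -0.2, 6.2]
grip_width: 0.0655
gripper_force: 56.2
clock: 11.35
tcp_pos: [0.5869, -0.021, 0.1874]
orientation: [-0.16, 3.136, 0.0]
contact_force: [0.7, -0.5, -6.5]
grip_width: 0.0653
gripper_force: 57.2
clock: 11.45
tcp_pos: [0.5875, -0.0209, 0.1877]
orientation: [-0.16, 3.134, 0.0]
contact_force: [0.0, 0.0, -6.1]
grip_width: 0.0654
gripper_force: 57.2
shift [ 0.1615 -0.1368  0.0012] tcp [ 0.5875 -0.0209  0.1877]
```

```bash
echo '{"offsets": [[0.006, -0.005, 0, 0, 0, 0], [0.02, -0.017, 0, 0, 0, 0], [0.038, -0.0325, 0, 0, 0, 0], [0.058, -0.0495, 0, 0, 0, 0], [0.078, -0.0665, 0, 0, 0, 0]]}' | python3 drive.py
echo '{"offsets": [[0.02, -0.017, 0, 0, 0, 0], [0.04, -0.034, 0, 0, 0, 0], [0.06, -0.051, 0, 0, 0, 0], [0.076, -0.065, 0, 0, 0, 0], [0.0835, -0.0703, 0, 0, 0, 0]]}' | python3 drive.py
echo '{"offsets": [[0, 0, 0.003, 0, 0, 0], [0, 0, 0.010, 0, 0, 0], [0, 0, 0.02, 0, 0, 0], [0, 0, 0.028, 0, 0, 0], [0, 0, 0.035, 0, 0, 0]]}' | python3 drive.py
echo '{"offsets": [[0, 0, 0.004, 0, 0, 0], [0, 0, 0.007, 0, 0, 0], [0, 0, 0.008, 0, 0, 0], [0, 0, 0.008, 0, 0, 0]]}' | python3 drive.py
echo '{"offsets": [[0, 0, 0, 0, 0, 0], [0, 0, 0, 0, 0, 0], [0, 0, 0, 0, 0, 0], [0, 0, 0, 0, 0, 0]]}' | python3 drive.py 0.085
echo '{"offsets": [[0, 0, -0.01, 0, 0, 0], [0, 0, -0.03, 0, 0, 0], [0, 0, -0.06, 0, 0, 0], [0, 0, -0.08, 0, 0, 0], [0, 0, -0.09, 0, 0, 0]]}' | python3 drive.py
echo '{"offsets": [[0, 0, 0, 0, 0, 0]]}' | python3 drive.py
python3 - <<'E'
from h import *
im,d=snap('side','s2.png');im,d=snap('top','t2.png');X=pts('top',d);Z=X[...,2]
hsv=cv2.cvtColor(im,cv2.COLOR_BGR2HSV)
w=win((hsv[...,1]<70)&(hsv[...,2]>90),330,160,372,212)
P=ray('top',biggest(w).reshape(-1,2),.07)[:,:2]*1000
print('white cup',P.min(0).round(1),P.max(0).round(1),'handle tip',P[P[:,0].argmax()].round(1))
print('cup',circ('top',biggest(win((Z>.055)&(Z<.09),335,150,375,210)),.070))
goto([.644,-.0692,.22])
E
```

```text
clock: 11.95
tcp_pos: [0.5131, -0.097, 0.1853]
orientation: [0.159, -3.136, 0.001]
contact_force: [0.7, 0.3, -6.0]
grip_width: 0.0655
gripper_force: 57.2
clock: 12.45
tcp_pos: [0.4363, -0.176, 0.1855]
orientation: [0.153, -3.135, 0.0]
contact_force: [-1.0, -0.4, -6.9]
grip_width: 0.0654
gripper_force: 57.2
clock: 12.95
tcp_pos: [0.4399, -0.1728, 0.1497]
orientation: [0.163, -3.136, -0.001]
contact_force: [-0.5, 0.7, -5.8]
grip_width: 0.0652
gripper_force: 57.2
clock: 13.35
tcp_pos: [0.44, -0.1735, 0.1431]
orientation: [-0.161, 3.137, 0.0]
contact_force: [0.1, 1.1, -3.9]
grip_width: 0.0654
gripper_force: 57.4
clock: 13.75
tcp_pos: [0.4401, -0.1736, 0.1432]
orientation: [-0.16, 3.137, -0.0]
contact_force: [-0.1, 1.0, 0.6]
grip_width: 0.0851
gripper_force: 0.0
clock: 14.25
tcp_pos: [0.4406, -0.1739, 0.2353]
orientation: [-0.16, 3.134, -0.001]
contact_force: [0.2, 0.7, -0.2]
grip_width: 0.0848
gripper_force: 0.0
clock: 14.35
tcp_pos: [0.4405, -0.1737, 0.2343]
orientation: [-0.16, 3.134, -0.001]
contact_force: [0.4, 0.6, -0.6]
grip_width: 0.0848
gripper_force: 0.0
white cup [608.7 -99.8] [687.8 -36.8] handle tip [687.8 -58.8]
cup [645.2 -69.3  61.8  71.1]
shift [-0.2141  0.0827  0.0124] tcp [ 0.4395 -0.1733  0.2325]
```

View pics/s2.png

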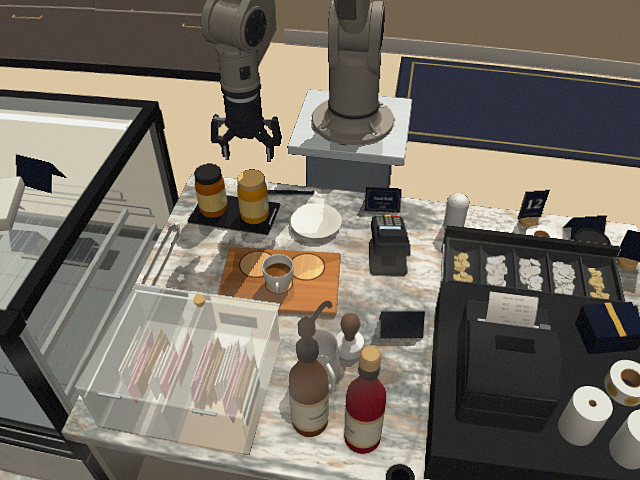

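View pics/t2.png

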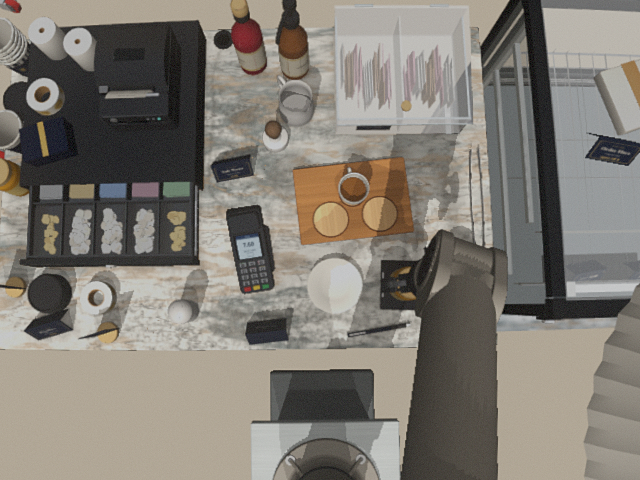

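Both jars stand upright on the tray (side view: 210,190 and 252,195). The cup is untouched at (353,188) in the top view, and the empty rings show at (331,219) and (379,213). I'll refine the cup and ring centres.

Run:
```python
from h import *
from scipy.optimize import least_squares
im=cv2.imread('pics/t2.png');hsv=cv2.cvtColor(im,cv2.COLOR_BGR2HSV)
w=win((hsv[...,1]<70)&(hsv[...,2]>90),330,160,372,212)
P=ray('top',biggest(w).reshape(-1,2),.07)[:,:2]*1000
f=least_squares(lambda q:np.hypot(*(P-q[:2]).T)-q[2],[643,-69,32],loss='soft_l1',f_scale=.7);print('cup',f.x.round(1))
b=hsv
for nm,x0,y0,x1,y1 in(('T',308,198,354,242),('B',358,192,402,236)):
    m=win((b[...,2]>140)&(b[...,1]<140),x0,y0,x1,y1);print(nm,b[(y0+y1)//2,(x0+x1)//2],circ('top',biggest(m),.012))
im=cv2.imread('pics/side0.png');im=cv2.imread('pics/s2.png');b=cv2.cvtColor(im,cv2.COLOR_BGR2HSV)
for nm,x0,y0,x1,y1 in(('T',290,250,330,284),('B',236,250,264,284)):
    m=win((b[...,2]>140)&(b[...,1]<140),x0,y0,x1,y1);print('side',nm,b[(y0+y1)//2,(x0+x1)//2],circ('side',biggest(m),.012))
```

```text
cup [643.7 -68.2  32.8]
T [ 17 106 187] [586.9 -21.2  71.9  72.8]
B [ 16 115 171] [ 601.  -114.8   41.2   76.9]
side T [ 17 132 224] [584.4 -19.4  70.2  73.9]
side B [ 17 135 125] [ 607.3 -122.6   25.6   74.7]
```

```bash
echo '{"offsets": [[-0.012, 0.0047, 0, 0, 0, 0], [-0.04, 0.0155, 0, 0, 0, 0], [-0.075, 0.029, 0, 0, 0, 0], [-0.11, 0.043, 0, 0, 0, 0], [-0.145, 0.0565, 0, 0, 0, 0]]}' | python3 drive.py
echo '{"offsets": [[-0.03, 0.0115, 0, 0, 0, 0], [-0.05, 0.0195, 0, 0, 0, -0.03], [-0.063, 0.0245, 0, 0, 0, -0.07], [-0.0685, 0.0265, 0, 0, 0, -0.1], [-0.0685, 0.0265, 0, 0, 0, -0.11]]}' | python3 drive.py
echo '{"offsets": [[0, 0, 0, 0, 0, 0], [0, 0, 0, 0, 0, 0]]}' | python3 drive.py
python3 -c "
from h import *
goto([.6437,-.0687,.108])"
```

```text
clock: 14.95
tcp_pos: [0.5798, -0.1008, 0.2315]
orientation: [0.161, -3.136, -0.001]
contact_force: [0.4, 0.3, -0.2]
grip_width: 0.0848
gripper_force: 0.0
clock: 15.45
tcp_pos: [0.6437, -0.069, 0.2321]
orientation: [0.335, -3.122, -0.0]
contact_force: [1.0, 0.4, -0.2]
grip_width: 0.0848
gripper_force: 0.0
clock: 15.65
tcp_pos: [0.6428, -0.0702, 0.233]
orientation: [0.33, -3.124, 0.0]
contact_force: [0.5, 0.2, -0.2]
grip_width: 0.085
gripper_force: 0.0
shift [-0.0012  0.0013  0.125 ] tcp [ 0.6428 -0.0702  0.233 ]
```

```bash
echo '{"offsets": [[-0.0005, 0.0005, 0.01, 0, 0, 0], [-0.001, 0.001, 0.035, 0, 0, 0], [-0.001, 0.001, 0.065, 0, 0, 0], [-0.001, 0.001, 0.09, 0, 0, 0], [-0.001, 0.001, 0.105, 0, 0, 0]]}' | python3 drive.py
echo '{"offsets": [[0, 0, 0.012, 0, 0, 0], [0, 0, 0.018, 0, 0, 0], [0, 0, 0.02, 0, 0, 0], [0, 0, 0.02, 0, 0, 0], [0, 0, 0.02, 0, 0, 0]]}' | python3 drive.py
echo '{"offsets": [[0, 0, 0, 0, 0, 0], [0, 0, 0, 0, 0, 0], [0, 0, 0, 0, 0, 0], [0, 0, 0, 0, 0, 0], [0, 0, 0, 0, 0, 0]]}' | python3 drive.py 0.04 25
echo '{"offsets": [[0, 0, 0, 0, 0, 0], [0, 0, 0, 0, 0, 0], [0, 0, 0, 0, 0, 0], [0, 0, 0, 0, 0, 0], [0, 0, 0, 0, 0, 0]]}' | python3 drive.py
```

```text
clock: 16.15
tcp_pos: [0.6429, -0.068, 0.1253]
orientation: [0.332, -3.121, -0.001]
contact_force: [-0.7, 0.5, -0.0]
grip_width: 0.0849
gripper_force: 0.0
clock: 16.65
tcp_pos: [0.6451, -0.0681, 0.1088]
orientation: [-0.332, 3.122, -0.0]
contact_force: [0.4, -0.1, 0.0]
grip_width: 0.0849
gripper_force: 0.0
clock: 17.15
tcp_pos: [0.6451, -0.068, 0.1088]
orientation: [-0.333, 3.122, -0.0]
contact_force: [-0.2, -0.1, 5.6]
grip_width: 0.063
gripper_force: 27.1
clock: 17.65
tcp_pos: [0.645, -0.068, 0.1088]
orientation: [-0.332, 3.122, -0.0]
contact_force: [-1.1, 0.3, 5.8]
grip_width: 0.0635
gripper_force: 27.1
```

```bash
echo '{"offsets": [[0, 0, -0.001, 0, 0, 0], [0, 0, -0.003, 0, 0, 0], [0, 0, -0.007, 0, 0, 0], [0, 0, -0.012, 0, 0, 0], [0, 0, -0.018, 0, 0, 0]]}' | python3 drive.py
echo '{"offsets": [[0, 0, -0.006, 0, 0, 0], [0, 0, -0.011, 0, 0, 0], [0, 0, -0.014, 0, 0, 0], [0, 0, -0.016, 0, 0, 0], [0, 0, -0.017, 0, 0, 0]]}' | python3 drive.py
echo '{"offsets": [[0, 0, 0, 0, 0, 0], [0, 0, 0, 0, 0, 0]]}' | python3 drive.py
python3 - <<'E'
from h import *
from scipy.optimize import least_squares
o=r.get_obs();T=R.from_rotvec(o['orientation']);print(o['tcp_pos'],o['contact_force'])
print('need',T.inv().apply([.4428-.6437,-.0279+.0687,0]).round(4))
im=cv2.imread('pics/top0.png');hsv=cv2.cvtColor(im,cv2.COLOR_BGR2HSV)
im,d=snap('side','s3.png');cv2.imwrite('pics/s3c.png',cv2.resize(im[130:310,180:380],None,fx=3,fy=3))
d=r.grab_frame('top')[1]
for th in(.005,.007,.009):
    Z=pts('top',d)[...,2];Z=cv2.medianBlur(Z.astype(np.float32),5)
    P=ray('top',biggest(win(Z>th,298,248,374,322)).reshape(-1,2),.016)[:,:2]*1000
    print(least_squares(lambda q:np.hypot(*(P-q[:2]).T)-q[2],[443,-28,58],loss='soft_l1',f_scale=.7).x.round(1))
E
```

```text
clock: 18.15
tcp_pos: [0.6444, -0.068, 0.1262]
orientation: [0.333, -3.124, -0.0]
contact_force: [-0.1, -0.6, -2.0]
grip_width: 0.0634
gripper_force: 27.8
clock: 18.65
tcp_pos: [0.6445, -0.068, 0.1431]
orientation: [-0.333, 3.124, 0.0]
contact_force: [0.5, 0.1, -1.8]
grip_width: 0.0633
gripper_force: 27.8
clock: 18.85
tcp_pos: [0.6443, -0.0679, 0.1427]
orientation: [0.333, -3.124, -0.0]
contact_force: [0.2, -0.7, -0.7]
grip_width: 0.0633
gripper_force: 27.8
[ 0.64433071 -0.06794208  0.14267946] [ 0.207146   -0.69596321 -0.69052137]
need [1.878e-01 8.220e-02 1.000e-04]
[442.7 -49.3  80.1]
[442.7 -49.3  80.1]
[442.7 -49.3  80. ]
```

View pics/s3c.png

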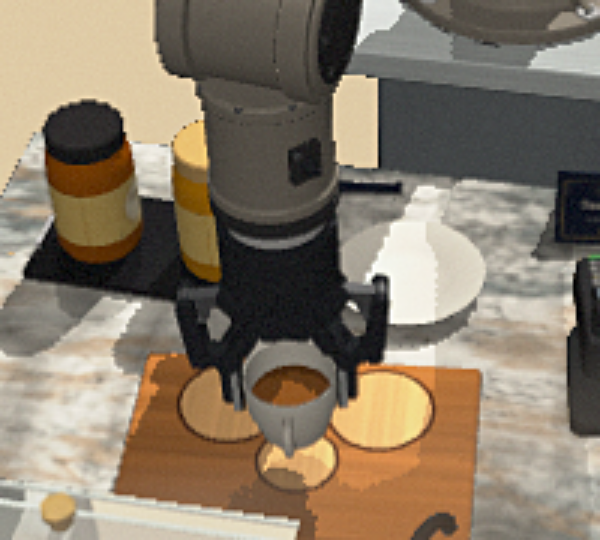

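The cup is held level (crop 290,385) with the handle toward the side camera. Now a gentle carry to the saucer.

```bash
echo '{"offsets": [[0.001, 0.0004, 0, 0, 0, 0], [0.004, 0.0017, 0, 0, 0, 0], [0.009, 0.0039, 0, 0, 0, 0], [0.016, 0.007, 0, 0, 0, 0], [0.025, 0.0109, 0, 0, 0, 0]]}' | python3 drive.py
echo '{"offsets": [[0.011, 0.0048, 0, 0, 0, 0], [0.023, 0.01, 0, 0, 0, 0], [0.035, 0.0153, 0, 0, 0, 0], [0.047, 0.0205, 0, 0, 0, 0], [0.059, 0.0257, 0, 0, 0, 0]]}' | python3 drive.py
echo '{"offsets": [[0.012, 0.0052, 0, 0, 0, 0], [0.024, 0.0105, 0, 0, 0, 0], [0.036, 0.0157, 0, 0, 0, 0], [0.048, 0.021, 0, 0, 0, 0], [0.06, 0.0262, 0, 0, 0, 0]]}' | python3 drive.py
echo '{"offsets": [[0.012, 0.0052, 0, 0, 0, 0], [0.023, 0.01, 0, 0, 0, 0], [0.032, 0.014, 0, 0, 0, 0], [0.039, 0.017, 0, 0, 0, 0], [0.0425, 0.0187, 0, 0, 0, 0]]}' | python3 drive.py
echo '{"offsets": [[0.0013, 0.0006, 0, 0, 0, 0], [0.0013, 0.0006, 0, 0, 0, 0], [0.0013, 0.0006, 0.002, 0, 0, 0], [0.0013, 0.0006, 0.006, 0, 0, 0], [0.0013, 0.0006, 0.011, 0, 0, 0]]}' | python3 drive.py
echo '{"offsets": [[0, 0, 0.005, 0, 0, 0], [0, 0, 0.010, 0, 0, 0], [0, 0, 0.013, 0, 0, 0], [0, 0, 0.015, 0, 0, 0], [0, 0, 0.016, 0, 0, 0]]}' | python3 drive.py
echo '{"offsets": [[0, 0, 0.001, 0, 0, 0], [0, 0, 0.001, 0, 0, 0], [0, 0, 0.001, 0, 0, 0]]}' | python3 drive.py
```

```text
clock: 19.45
tcp_pos: [0.617, -0.0625, 0.1429]
orientation: [-0.333, 3.124, 0.0]
contact_force: [-0.7, 0.4, -0.9]
grip_width: 0.0633
gripper_force: 27.8
clock: 19.95
tcp_pos: [0.5532, -0.0496, 0.143]
orientation: [0.333, -3.124, -0.0]
contact_force: [-0.7, 0.1, -0.8]
grip_width: 0.0631
gripper_force: 27.8
clock: 20.45
tcp_pos: [0.4893, -0.0367, 0.143]
orientation: [-0.333, 3.124, 0.0]
contact_force: [-0.1, -0.3, -1.5]
grip_width: 0.0631
gripper_force: 27.8
clock: 20.95
tcp_pos: [0.4443, -0.0274, 0.1429]
orientation: [0.333, -3.124, -0.0]
contact_force: [-0.3, 0.0, -1.8]
grip_width: 0.0631
gripper_force: 27.8
clock: 21.45
tcp_pos: [0.4439, -0.0273, 0.1316]
orientation: [-0.333, 3.124, -0.0]
contact_force: [-0.5, -0.2, -1.1]
grip_width: 0.0631
gripper_force: 27.8
clock: 21.95
tcp_pos: [0.4436, -0.0273, 0.1157]
orientation: [0.333, -3.124, -0.0]
contact_force: [0.8, 0.0, -1.2]
grip_width: 0.0634
gripper_force: 27.8
clock: 22.25
tcp_pos: [0.4437, -0.0273, 0.115]
orientation: [-0.333, 3.124, 0.0]
contact_force: [-0.3, -0.8, -2.2]
grip_width: 0.0631
gripper_force: 27.8
```

```bash
echo '{"offsets": [[0, 0, 0.0005, 0, 0, 0], [0, 0, 0.001, 0, 0, 0], [0, 0, 0.001, 0, 0, 0]]}' | python3 drive.py
echo '{"offsets": [[0, 0, 0.0005, 0, 0, 0], [0, 0, 0.001, 0, 0, 0], [0, 0, 0.001, 0, 0, 0]]}' | python3 drive.py
echo '{"offsets": [[0, 0, 0.0005, 0, 0, 0], [0, 0, 0.0005, 0, 0, 0], [0, 0, 0.0005, 0, 0, 0]]}' | python3 drive.py
```

```text
clock: 22.55
tcp_pos: [0.4436, -0.0273, 0.1139]
orientation: [-0.333, 3.124, 0.0]
contact_force: [-0.1, 0.2, -1.1]
grip_width: 0.063
gripper_force: 27.8
clock: 22.85
tcp_pos: [0.4436, -0.0273, 0.1128]
orientation: [0.333, -3.124, -0.0]
contact_force: [0.5, -0.4, -1.8]
grip_width: 0.0633
gripper_force: 27.8
clock: 23.15
tcp_pos: [0.4437, -0.0272, 0.1126]
orientation: [-0.333, 3.124, 0.0]
contact_force: [-0.4, 0.3, 4.1]
grip_width: 0.0631
gripper_force: 28.1
```

```bash
echo '{"offsets": [[0, 0, 0, 0, 0, 0], [0, 0, 0, 0, 0, 0], [0, 0, 0, 0, 0, 0], [0, 0, 0, 0, 0, 0], [0, 0, 0, 0, 0, 0]]}' | python3 drive.py 0.085
echo '{"offsets": [[0, 0, -0.005, 0, 0, 0], [0, 0, -0.02, 0, 0, 0], [0, 0, -0.045, 0, 0, 0], [0, 0, -0.07, 0, 0, 0], [0, 0, -0.1, 0, 0, 0]]}' | python3 drive.py
echo '{"offsets": [[0, 0, -0.01, 0, 0, 0], [0, 0, -0.02, 0, 0, 0], [0, 0, -0.02, 0, 0, 0], [0, 0, -0.02, 0, 0, 0.06], [0, 0, -0.02, 0, 0, 0.11]]}' | python3 drive.py
echo '{"offsets": [[0, 0, 0, 0, 0, 0]]}' | python3 drive.py
python3 - <<'E'
from h import *
im,d=snap('side','s4.png');cv2.imwrite('pics/s4c.png',cv2.resize(im[130:310,180:380],None,fx=3,fy=3))
snap('top','t4.png')
goto([.4367,-.2776,.235]);goto([.4401,-.1735,.235])
print(r.get_obs()['orientation'].round(3))
E
```

```text
clock: 23.65
tcp_pos: [0.4436, -0.0272, 0.1124]
orientation: [0.333, -3.124, -0.0]
contact_force: [-0.0, -1.1, 0.5]
grip_width: 0.085
gripper_force: 0.0
clock: 24.15
tcp_pos: [0.443, -0.0274, 0.2133]
orientation: [0.332, -3.123, 0.0]
contact_force: [0.3, 0.9, -0.6]
grip_width: 0.0852
gripper_force: 0.0
clock: 24.65
tcp_pos: [0.4429, -0.0273, 0.2313]
orientation: [0.157, -3.136, 0.0]
contact_force: [-0.8, -1.2, 0.2]
grip_width: 0.0851
gripper_force: 0.0
clock: 24.75
tcp_pos: [0.443, -0.0273, 0.2313]
orientation: [0.16, -3.135, 0.0]
contact_force: [0.5, -0.0, 0.4]
grip_width: 0.0853
gripper_force: 0.0
shift [ 0.0323 -0.2483 -0.0034] tcp [ 0.4432 -0.0273  0.2316]
shift [ 0.0182 -0.1451 -0.0034] tcp [ 0.4432 -0.0273  0.2316]
[ 0.163 -3.136  0.   ]
```

View pics/s4c.png

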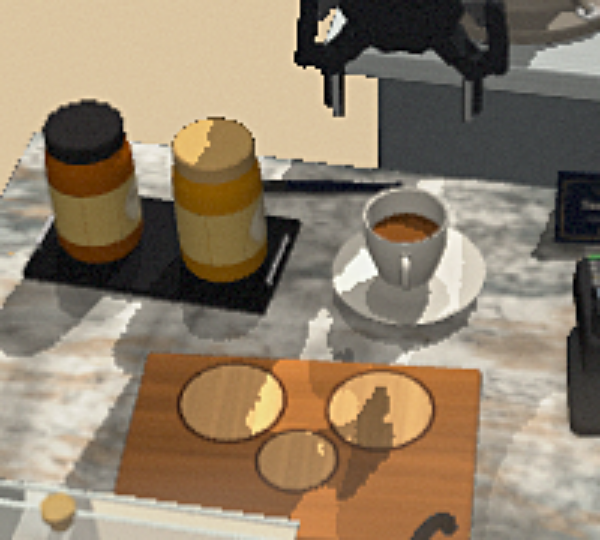

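```bash
echo '{"offsets": [[0.0015, -0.012, 0, 0, 0, 0], [0.005, -0.04, 0, 0, 0, 0], [0.0095, -0.075, 0, 0, 0, 0], [0.0135, -0.108, 0, 0, 0, 0], [0.0165, -0.132, 0, 0, 0, 0]]}' | python3 drive.py
echo '{"offsets": [[0.0017, -0.0131, 0, 0, 0, 0], [0.0017, -0.0131, 0, 0, 0, 0], [0.0017, -0.0131, 0.015, 0, 0, 0], [0.0017, -0.0131, 0.04, 0, 0, 0], [0.0017, -0.0131, 0.06, 0, 0, 0]]}' | python3 drive.py
echo '{"offsets": [[0, 0, 0.013, 0, 0, 0], [0, 0, 0.023, 0, 0, 0], [0, 0, 0.028, 0, 0, 0], [0, 0, 0.028, 0, 0, 0], [0, 0, 0.028, 0, 0, 0]]}' | python3 drive.py
python3 - <<'E'
from h import *
from scipy.optimize import least_squares
goto([.4401,-.1736,.1432])
im,d=snap('top','t5.png');cv2.imwrite('pics/t5c.png',cv2.resize(im[230:340,280:490],None,fx=3.5,fy=3.5))
Z=pts('top',d)[...,2]
print('rim',circ('top',biggest(win((Z>.06)&(Z<.09),310,250,365,320)),.074))
E
```

```text
clock: 25.35
tcp_pos: [0.4401, -0.1624, 0.232]
orientation: [0.16, -3.137, 0.001]
contact_force: [-0.1, 0.5, 0.3]
grip_width: 0.0849
gripper_force: 0.0
clock: 25.85
tcp_pos: [0.4403, -0.1721, 0.1713]
orientation: [0.164, -3.137, -0.001]
contact_force: [-0.1, -0.1, 0.6]
grip_width: 0.085
gripper_force: 0.0
clock: 26.35
tcp_pos: [0.4406, -0.1734, 0.1448]
orientation: [-0.161, 3.137, -0.0]
contact_force: [-0.0, 0.3, -0.4]
grip_width: 0.085
gripper_force: 0.0
shift [ 0.0005 -0.0002  0.0016] tcp [ 0.4406 -0.1734  0.1448]
rim [444.8 -28.7  61.3  70.6]
```

View pics/t5c.png

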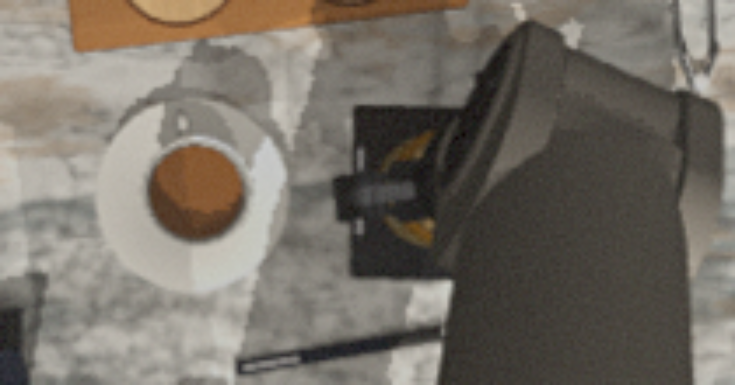

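The cup stands centred on the saucer (crop: bowl 197,190, saucer 193,195), and the fitted offset is under 1 mm. Next, return the tan jar.

```bash
echo '{"offsets": [[0.0005, -0.0002, 0.0015, 0, 0, 0], [0.0005, -0.0002, 0.0015, 0, 0, 0]]}' | python3 drive.py
echo '{"offsets": [[0, 0, 0, 0, 0, 0], [0, 0, 0, 0, 0, 0], [0, 0, 0, 0, 0, 0], [0, 0, 0, 0, 0, 0], [0, 0, 0, 0, 0, 0]]}' | python3 drive.py 0.04 50
echo '{"offsets": [[0, 0, 0, 0, 0, 0], [0, 0, 0, 0, 0, 0], [0, 0, 0, 0, 0, 0]]}' | python3 drive.py
echo '{"offsets": [[0, 0, -0.003, 0, 0, 0], [0, 0, -0.01, 0, 0, 0], [0, 0, -0.02, 0, 0, 0], [0, 0, -0.032, 0, 0, 0], [0, 0, -0.045, 0, 0, 0]]}' | python3 drive.py
echo '{"offsets": [[0, 0, 0, 0, 0, 0], [0, 0, 0, 0, 0, 0]]}' | python3 drive.py
python3 -c "
from h import *
goto([.5868,-.0213,.185])"
```

```text
clock: 26.6
tcp_pos: [0.4399, -0.1738, 0.1431]
orientation: [-0.16, 3.137, -0.0]
contact_force: [0.2, -0.9, 0.1]
grip_width: 0.0851
gripper_force: 0.0
clock: 27.1
tcp_pos: [0.44, -0.1736, 0.1436]
orientation: [-0.161, 3.137, 0.001]
contact_force: [-2.2, 1.5, 8.8]
grip_width: 0.0656
gripper_force: 53.1
clock: 27.4
tcp_pos: [0.44, -0.1736, 0.1436]
orientation: [-0.161, 3.137, 0.001]
contact_force: [-2.5, 2.3, 9.6]
grip_width: 0.0654
gripper_force: 53.1
clock: 27.9
tcp_pos: [0.4396, -0.1737, 0.1889]
orientation: [0.16, -3.137, -0.0]
contact_force: [1.1, 0.3, -6.0]
grip_width: 0.0656
gripper_force: 57.2
clock: 28.1
tcp_pos: [0.44, -0.1737, 0.1883]
orientation: [-0.161, 3.136, -0.0]
contact_force: [-0.7, 0.6, -6.4]
grip_width: 0.0655
gripper_force: 57.2
shift [-0.1616  0.1366  0.0035] tcp [ 0.44   -0.1737  0.1883]
```

```bash
echo '{"offsets": [[-0.006, 0.005, 0, 0, 0, 0], [-0.02, 0.017, 0, 0, 0, 0], [-0.038, 0.0322, 0, 0, 0, 0], [-0.058, 0.049, 0, 0, 0, 0], [-0.078, 0.066, 0, 0, 0, 0]]}' | python3 drive.py
echo '{"offsets": [[-0.02, 0.017, 0, 0, 0, 0], [-0.04, 0.034, 0, 0, 0, 0], [-0.06, 0.0507, 0, 0, 0, 0], [-0.076, 0.0642, 0, 0, 0, 0], [-0.0836, 0.0706, 0, 0, 0, 0]]}' | python3 drive.py
echo '{"offsets": [[0, 0, 0, 0, 0, 0], [0, 0, 0.003, 0, 0, 0], [0, 0, 0.010, 0, 0, 0], [0, 0, 0.02, 0, 0, 0], [0, 0, 0.029, 0, 0, 0]]}' | python3 drive.py
echo '{"offsets": [[0, 0, 0.004, 0, 0, 0], [0, 0, 0.006, 0, 0, 0], [0, 0, 0.007, 0, 0, 0], [0, 0, 0.007, 0, 0, 0], [0, 0, 0.007, 0, 0, 0]]}' | python3 drive.py
python3 -c "
from h import *
goto([.5868,-.0213,.147])"
```

```text
clock: 28.6
tcp_pos: [0.5112, -0.0988, 0.1872]
orientation: [0.16, -3.136, -0.0]
contact_force: [0.8, -0.6, -6.2]
grip_width: 0.0648
gripper_force: 57.2
clock: 29.1
tcp_pos: [0.5878, -0.0184, 0.1869]
orientation: [0.165, -3.137, -0.002]
contact_force: [-0.3, 0.1, -5.7]
grip_width: 0.0652
gripper_force: 57.2
clock: 29.6
tcp_pos: [0.5859, -0.022, 0.1578]
orientation: [0.159, -3.137, 0.0]
contact_force: [0.4, 0.5, -6.1]
grip_width: 0.0657
gripper_force: 57.2
clock: 30.1
tcp_pos: [0.5869, -0.0213, 0.1522]
orientation: [-0.16, 3.137, 0.0]
contact_force: [0.6, -0.7, -6.6]
grip_width: 0.0653
gripper_force: 57.2
shift [0.0001 0.     0.0052] tcp [ 0.5869 -0.0213  0.1522]
```

```bash
echo '{"offsets": [[0, 0, 0.001, 0, 0, 0], [0, 0, 0.002, 0, 0, 0], [0, 0, 0.003, 0, 0, 0], [0, 0, 0.004, 0, 0, 0], [0, 0, 0.004, 0, 0, 0]]}' | python3 drive.py
echo '{"offsets": [[0, 0, 0.0005, 0, 0, 0], [0, 0, 0.001, 0, 0, 0], [0, 0, 0.001, 0, 0, 0], [0, 0, 0.001, 0, 0, 0]]}' | python3 drive.py
```

```text
clock: 30.6
tcp_pos: [0.5867, -0.0213, 0.1479]
orientation: [-0.161, 3.137, 0.0]
contact_force: [0.4, 0.4, -5.9]
grip_width: 0.0655
gripper_force: 57.3
clock: 31.0
tcp_pos: [0.5871, -0.0213, 0.1477]
orientation: [-0.16, 3.136, 0.0]
contact_force: [-2.6, 1.3, 6.0]
grip_width: 0.0655
gripper_force: 58.4
```

Contact. I'll release, rise and go to the black jar.

```bash
echo '{"offsets": [[0, 0, 0, 0, 0, 0], [0, 0, 0, 0, 0, 0], [0, 0, 0, 0, 0, 0], [0, 0, 0, 0, 0, 0]]}' | python3 drive.py 0.085
echo '{"offsets": [[0, 0, -0.01, 0, 0, 0], [0, 0, -0.03, 0, 0, 0], [0, 0, -0.06, 0, 0, 0], [0, 0, -0.08, 0, 0, 0], [0, 0, -0.09, 0, 0, 0]]}' | python3 drive.py
echo '{"offsets": [[0, 0, 0, 0, 0, 0], [0, 0, 0, 0, 0, 0]]}' | python3 drive.py
python3 -c "
from h import *
goto([.4367,-.2777,.236])"
```

```text
clock: 31.4
tcp_pos: [0.5867, -0.0214, 0.1468]
orientation: [-0.16, 3.137, -0.0]
contact_force: [-0.2, 0.1, 0.4]
grip_width: 0.0852
gripper_force: 0.0
clock: 31.9
tcp_pos: [0.5876, -0.0215, 0.2396]
orientation: [-0.16, 3.134, 0.0]
contact_force: [0.2, 0.4, -0.9]
grip_width: 0.0853
gripper_force: 0.0
clock: 32.1
tcp_pos: [0.5862, -0.0212, 0.2363]
orientation: [0.161, -3.137, -0.0]
contact_force: [0.6, 1.0, -0.7]
grip_width: 0.0851
gripper_force: 0.0
shift [ 0.175  -0.2398  0.0004] tcp [ 0.5862 -0.0212  0.2363]
```

```bash
echo '{"offsets": [[0.01, -0.0137, 0, 0, 0, 0], [0.035, -0.048, 0, 0, 0, 0], [0.06, -0.082, 0, 0, 0, 0], [0.085, -0.1165, 0, 0, 0, 0], [0.11, -0.1507, 0, 0, 0, 0]]}' | python3 drive.py
echo '{"offsets": [[0.025, -0.0342, 0, 0, 0, 0], [0.045, -0.0617, 0, 0, 0, 0], [0.06, -0.0822, 0, 0, 0, 0], [0.065, -0.0891, 0, 0, 0, 0], [0.065, -0.0891, 0, 0, 0, 0]]}' | python3 drive.py
echo '{"offsets": [[0, 0, 0.015, 0, 0, 0], [0, 0, 0.04, 0, 0, 0], [0, 0, 0.065, 0, 0, 0], [0, 0, 0.083, 0, 0, 0], [0, 0, 0.09, 0, 0, 0]]}' | python3 drive.py
echo '{"offsets": [[0, 0, 0.001, 0, 0, 0], [0, 0, 0.001, 0, 0, 0], [0, 0, 0.001, 0, 0, 0]]}' | python3 drive.py
python3 -c "
from h import *
goto([.4366,-.2777,.1432])"
```

```text
clock: 32.6
tcp_pos: [0.49, -0.1847, 0.2359]
orientation: [0.159, -3.135, -0.0]
contact_force: [0.9, -0.4, 0.1]
grip_width: 0.085
gripper_force: 0.0
clock: 33.1
tcp_pos: [0.4354, -0.2789, 0.2363]
orientation: [0.155, -3.136, -0.001]
contact_force: [0.2, 0.5, -0.2]
grip_width: 0.0853
gripper_force: 0.0
clock: 33.6
tcp_pos: [0.4369, -0.2756, 0.1448]
orientation: [0.164, -3.134, -0.004]
contact_force: [-0.4, 1.1, 0.1]
grip_width: 0.0851
gripper_force: 0.0
clock: 33.9
tcp_pos: [0.4377, -0.2778, 0.1468]
orientation: [-0.161, 3.136, -0.001]
contact_force: [0.1, -0.4, 0.1]
grip_width: 0.0853
gripper_force: 0.0
shift [0.0011 0.0002 0.0036] tcp [ 0.4377 -0.2778  0.1468]
```

```bash
echo '{"offsets": [[0.0005, 0.0001, 0.002, 0, 0, 0], [0.001, 0.0002, 0.003, 0, 0, 0], [0.001, 0.0002, 0.003, 0, 0, 0]]}' | python3 drive.py
echo '{"offsets": [[0, 0, 0, 0, 0, 0], [0, 0, 0, 0, 0, 0], [0, 0, 0, 0, 0, 0], [0, 0, 0, 0, 0, 0], [0, 0, 0, 0, 0, 0]]}' | python3 drive.py 0.04 50
echo '{"offsets": [[0, 0, 0, 0, 0, 0], [0, 0, 0, 0, 0, 0], [0, 0, 0, 0, 0, 0]]}' | python3 drive.py
echo '{"offsets": [[0, 0, -0.003, 0, 0, 0], [0, 0, -0.01, 0, 0, 0], [0, 0, -0.02, 0, 0, 0], [0, 0, -0.032, 0, 0, 0], [0, 0, -0.045, 0, 0, 0]]}' | python3 drive.py
echo '{"offsets": [[0, 0, 0, 0, 0, 0], [0, 0, 0, 0, 0, 0]]}' | python3 drive.py
python3 -c "
from h import *
goto([.5982,-.1281,.185])"
```

```text
clock: 34.2
tcp_pos: [0.4359, -0.2776, 0.143]
orientation: [-0.16, 3.137, 0.0]
contact_force: [-0.1, -0.3, 0.3]
grip_width: 0.0848
gripper_force: 0.0
clock: 34.7
tcp_pos: [0.4361, -0.2772, 0.1434]
orientation: [-0.161, 3.137, 0.002]
contact_force: [-1.3, 2.6, 8.0]
grip_width: 0.0649
gripper_force: 53.8
clock: 35.0
tcp_pos: [0.4361, -0.2772, 0.1434]
orientation: [-0.161, 3.137, 0.001]
contact_force: [-2.4, 3.6, 7.2]
grip_width: 0.065
gripper_force: 53.8
clock: 35.5
tcp_pos: [0.4359, -0.2777, 0.1889]
orientation: [0.16, -3.137, 0.0]
contact_force: [0.3, -0.0, -5.5]
grip_width: 0.065
gripper_force: 57.0
clock: 35.7
tcp_pos: [0.4362, -0.2777, 0.1885]
orientation: [-0.161, 3.136, -0.001]
contact_force: [0.2, -0.1, -6.2]
grip_width: 0.0647
gripper_force: 57.1
shift [-0.1764  0.1322  0.0036] tcp [ 0.4362 -0.2777  0.1885]
```

```bash
echo '{"offsets": [[-0.006, 0.0045, 0, 0, 0, 0], [-0.021, 0.0158, 0, 0, 0, 0], [-0.042, 0.0315, 0, 0, 0, 0], [-0.063, 0.0472, 0, 0, 0, 0], [-0.084, 0.063, 0, 0, 0, 0]]}' | python3 drive.py
echo '{"offsets": [[-0.021, 0.0158, 0, 0, 0, 0], [-0.042, 0.0315, 0, 0, 0, 0], [-0.063, 0.0472, 0, 0, 0, 0], [-0.081, 0.0607, 0, 0, 0, 0], [-0.0918, 0.0688, 0, 0, 0, 0]]}' | python3 drive.py
echo '{"offsets": [[0, 0, 0, 0, 0, 0], [0, 0, 0.003, 0, 0, 0], [0, 0, 0.010, 0, 0, 0], [0, 0, 0.02, 0, 0, 0], [0, 0, 0.029, 0, 0, 0]]}' | python3 drive.py
echo '{"offsets": [[0, 0, 0.005, 0, 0, 0], [0, 0, 0.008, 0, 0, 0], [0, 0, 0.009, 0, 0, 0], [0, 0, 0.009, 0, 0, 0], [0, 0, 0.009, 0, 0, 0]]}' | python3 drive.py
python3 -c "
from h import *
goto([.5978,-.1283,.147])"
```

```text
clock: 36.2
tcp_pos: [0.5138, -0.2049, 0.1872]
orientation: [0.161, -3.136, -0.001]
contact_force: [1.3, 0.1, -7.6]
grip_width: 0.0646
gripper_force: 57.0
clock: 36.7
tcp_pos: [0.5988, -0.1257, 0.1869]
orientation: [0.165, -3.137, -0.002]
contact_force: [0.8, 0.5, -5.5]
grip_width: 0.0649
gripper_force: 57.1
clock: 37.2
tcp_pos: [0.5966, -0.1293, 0.1578]
orientation: [0.158, -3.137, -0.0]
contact_force: [-0.2, 0.2, -6.5]
grip_width: 0.0649
gripper_force: 57.1
clock: 37.7
tcp_pos: [0.5977, -0.1287, 0.1502]
orientation: [-0.16, 3.137, -0.0]
contact_force: [-0.1, -0.1, -6.3]
grip_width: 0.0651
gripper_force: 57.0
shift [-0.0001  0.0004  0.0032] tcp [ 0.5977 -0.1287  0.1502]
```

```bash
echo '{"offsets": [[0, 0.0003, 0.001, 0, 0, 0], [0, 0.0003, 0.002, 0, 0, 0], [0, 0.0003, 0.0025, 0, 0, 0], [0, 0.0003, 0.003, 0, 0, 0], [0, 0.0003, 0.003, 0, 0, 0]]}' | python3 drive.py
echo '{"offsets": [[0, 0, 0, 0, 0, 0]]}' | python3 drive.py
```

```text
clock: 38.2
tcp_pos: [0.5978, -0.1282, 0.1475]
orientation: [-0.161, 3.137, 0.0]
contact_force: [-1.5, 1.4, 1.9]
grip_width: 0.0646
gripper_force: 57.8
clock: 38.3
tcp_pos: [0.5978, -0.1281, 0.1475]
orientation: [-0.161, 3.137, 0.0]
contact_force: [-1.9, 1.7, 3.5]
grip_width: 0.0649
gripper_force: 57.9
```

Release, rise and back off toward the tray side to clear the top camera's view.

```bash
echo '{"offsets": [[0, 0, 0, 0, 0, 0], [0, 0, 0, 0, 0, 0], [0, 0, 0, 0, 0, 0], [0, 0, 0, 0, 0, 0]]}' | python3 drive.py 0.085
echo '{"offsets": [[0, 0, -0.01, 0, 0, 0], [0, 0, -0.03, 0, 0, 0], [0, 0, -0.06, 0, 0, 0], [0, 0, -0.1, 0, 0, 0], [0, 0, -0.14, 0, 0, 0]]}' | python3 drive.py
echo '{"offsets": [[0.025, -0.025, 0, 0, 0, 0], [0.05, -0.05, 0, 0, 0, 0], [0.08, -0.08, 0, 0, 0, 0], [0.11, -0.11, 0, 0, 0, 0], [0.13, -0.13, 0, 0, 0, 0]]}' | python3 drive.py
echo '{"offsets": [[0.025, -0.025, 0, 0, 0, 0], [0.04, -0.04, 0, 0, 0, 0], [0.045, -0.045, 0, 0, 0, 0], [0.045, -0.045, 0, 0, 0, 0]]}' | python3 drive.py
python3 - <<'E'
from h import *
snap('side','s6.png');im,d=snap('top','t6.png');Z=pts('top',d)[...,2]
print('lidT',circ('top',biggest(win((Z>.115)&(Z<.14),300,180,358,245)),.127))
print('lidB',circ('top',biggest(win((Z>.115)&(Z<.14),358,180,420,240)),.127))
print('rim',circ('top',biggest(win((Z>.06)&(Z<.09),310,250,365,320)),.074))
print('sauc',circ('top',biggest(win((Z>.007)&(Z<.1),300,250,372,320)),.016))
E
```

```text
clock: 38.7
tcp_pos: [0.5975, -0.1285, 0.147]
orientation: [-0.16, 3.137, -0.0]
contact_force: [0.0, 0.3, 0.1]
grip_width: 0.0854
gripper_force: 0.0
clock: 39.2
tcp_pos: [0.5971, -0.1284, 0.2888]
orientation: [0.16, -3.137, 0.0]
contact_force: [0.6, 1.0, 0.0]
grip_width: 0.0849
gripper_force: 0.0
clock: 39.7
tcp_pos: [0.4789, -0.2736, 0.2879]
orientation: [-0.155, 3.137, -0.001]
contact_force: [0.5, 0.3, 0.1]
grip_width: 0.0852
gripper_force: 0.0
clock: 40.1
tcp_pos: [0.4408, -0.3208, 0.2875]
orientation: [-0.157, 3.137, -0.0]
contact_force: [0.8, 0.3, 0.1]
grip_width: 0.0852
gripper_force: 0.0
lidT [588.7 -22.3  59.5  61.3]
lidB [ 598.9 -127.5   58.    61.5]
rim [444.8 -28.7  61.3  70.6]
sauc [442.8 -27.9 116.3 116.8]
```

View pics/t6.png

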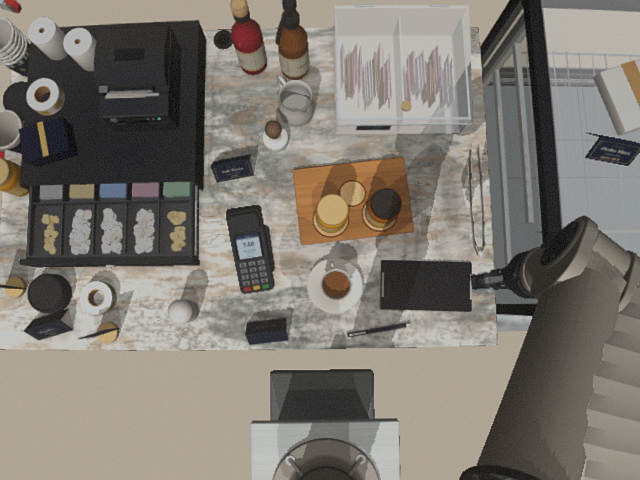

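View pics/s6.png

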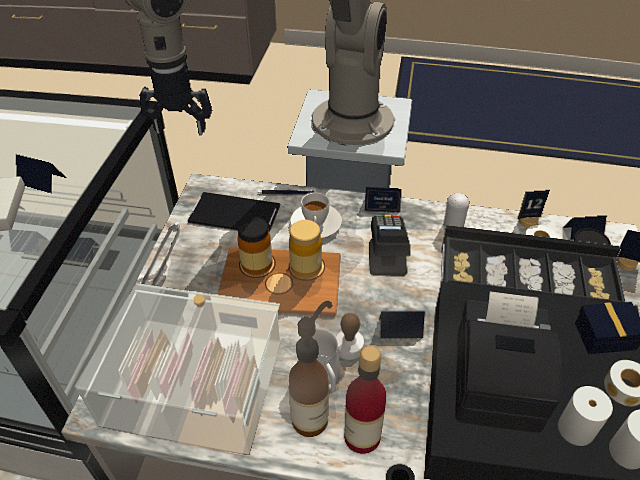

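Both jars are back on their rings (top view: 332,213 and 383,205), within about 1.4 mm of where they started. The cup is centred on the saucer (336,284), the shaker is unmoved (180,310), and the arm is clear.

```bash
python3 -c "
from bench import r
print(r.hand_in())"
```

```text
the job is handed in; nothing more can be done
None
```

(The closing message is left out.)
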